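Weigh a parcel on a locking letter balance

TASK

Check whether the small cardboard parcel is heavier than the balance's counterweight. With the beam still locked, set the parcel flat in the middle of the pan and let go; then pull the lock knob all the way out until it clicks into its detent, give the pan about a second to sink and settle with the parcel on it, and push the knob fully home again so that the beam is locked level. Leave the parcel on the pan and do not disturb the other things.

Things in the scene. Friction and masses are not known exactly. Their poses are not given: they have to be found in the camera images.
- parcel_center (a point): Centre of the small closed cardboard parcel (90 x 56 x 45 mm, about 0.22 kg), half-way up, 22.5 mm above its underside. Its x axis runs along the 90 mm length, y across the 56 mm width, z up. It stands flat on the work surface at the start.
- balance: Letter balance, fixed to the surface. Origin: middle of its foot. White housing 150 mm wide (y), 120 deep (x), 100 high on a black foot 166 x 136 mm. Its x axis points from the knob's front face into the housing, y towards the pan, z up. The beam pivots at the housing's middle, 128 mm up; the pan is rigid on it 140 mm along +y, an upright steel counterweight 48 mm across 140 mm along -y.
- pan_top (a point): Centre of the top face of the balance's flat pan (aluminium plate with a thin black rubber mat, 110 mm in x by 120 mm in y, no rim), about 145 mm above the work surface while the beam is locked. Axes as the balance's, but tipping with the beam. A solid wall with a framed map rises close behind the balance: keep the arm clear of it.
- knob_grip (a point): Centre of the lock knob's black head, a cylinder 38 mm across, 27 mm long, axis level along the balance's x, 70 mm above the surface. On a 14 mm stem out of the middle of the housing's front; head centre 45 mm before that face when in. Its flat front end is 14 mm before the centre. x axis points into the housing (push direction), y to the pan's side, z up. Can be pinched across y from above.
- knob (a joint): Travel of the lock knob in m: 0 = fully in (beam locked level), 0.030 = fully out at its detent (beam free). Pulling takes about 6 N; past half travel an over-centre action draws it to the nearer end, where it stays. Pushing in with a loaded pan takes about 6 N, since the knob lifts the pan back to level.
- beam (a joint): Tilt of the beam in rad: 0 = level, positive = pan down; stops at -0.12 and 0.12. The parcel is always heavier than the counterweight, so the freed pan sinks to 0.12, slowly damped, within about a second.
- stapler: Bystander: pale green stapler, 128 x 36 x 42 mm, on the surface in front of the housing's counterweight side. Origin at the middle of its underside; it lies along its y axis.
- sticky_pad: Bystander: yellow pad of sticky notes, 76 x 76 x 17 mm, on the surface in front of the pan. Origin at the middle of its underside.
- mug: Bystander: speckled white mug, 85 mm across, 102 mm high, at the left. Origin on its underside.
- clock: Bystander: small square beige clock, 112 x 50 x 112 mm, at the back right. Origin at the middle of its underside.
- pencil_cup: Bystander: dark cup with pencils, 80 mm across, 166 mm high, at the back right corner. Origin on its underside.
There are look-alikes about, which are no part of the job. What is shaped like the part that bears parcel_center but turquoise is not meant.

How it is judged:
By the outcome, as a careful person would: the job done as asked, in the order asked, and still so for the second after the job is handed in, with the robot touching nothing.
It also fails if it takes over 51 s, if anything falls off the work surface, if the arm or the gripper's body presses on something with over 40 N, if the wrist force passes 120 N, or if a joint passes its speed limit or range.

ROBOT

A 6-joint arm with a two-finger parallel gripper is mounted at the origin on a cart in front of the work surface, level with it; the furniture and walls round the work are solid. World frame = base frame: x ahead of the robot, y to its left, z up, the work surface at z = 0. Lengths are in mm, angles in rad, forces in N, time in s.
With the tool pointing down it reaches from about 250 to 800 mm from the base axis. Payload 8.5 kg.
Tool frame: the origin (TCP) lies on the centre line of the jaws, within the pads' length; the fingertips stand 11 mm ahead of it and the grasp point (between the pads) lies 8 mm behind it; z points along the fingers, y is the line along which they close (so a half turn about z gives the same grasp; the last joint's range is limited). The gripper opens to 85 mm and grips with 20 to 120 N. Pads are 22 mm wide; open, the fingers measure 114 mm over their backs; the gripper's body (76 mm by 85 mm) begins 54 mm behind the grasp point. The pads swing forward as they close: fully open they stand 13 mm farther back than shut.
Start: joints at [1.197, 0.238, -0.013, 1.319, 0, 1.571], TCP at [191.689, 488.708, 242.276] pointing down, gripper open.
Joint ranges: [-2.66, 2.66], [-1.03, 1.9], [-1.14, 1.46], [-1.82, 2.27], [-1.45, 1.34], [-3.14, 3.14]. Speed limits (rad/s): [2.22, 2.22, 2.79, 3.14, 3.14, 3.14].

INTERFACE

Orientations are given as a unit quaternion [x, y, z, w].
In Python, from plant import env, cams gives the robot as it stands.
- The arm moves only by the tool move_arm, never from a script. Its argument "rows" is one flat list of numbers, 6 for each row, row after row: the shift along the tool's x, y, z in cm, then the turn, a rotation vector about the tool's x, y, z in degrees. A call has 1 to 5 rows; each row is the pose to reach, as a shift and turn from the pose commanded when the call began, along the tool's axes at that moment; what a row does not reach only later rows make up. A row lasts 1/8 s, in which the tool goes at most 62.5 mm and 10.7 degrees, less where a joint would pass 70% of its speed; a pose out of reach is approached as far as the arm can. A call with a gripper value outside its range is refused whole. "fingers" is the closure, from 0 (fully open) to 1 (shut), set as the call begins (left out, the last holds). The fingers move at their own pace and stop on an object; "squeeze" is the grip in N (left out, the last holds). Time passes only in rows, so rows that repeat a pose let the fingers close. It gives the time, the measured TCP pose, the force, the opening and the grip force at its end, in the units of the state.
- env.observe(): the state, without advancing time (a new reading comes with each control period).
- cams.get_image(name): name is "scene" or "top" or "wrist"; returns a dict with "pixels" (420x560x3 uint8, blue, green, red), "vfov" (degrees; the focal length in pixels is half the picture's height over the tangent of half this angle, whatever the lens; pixels are square), "cx", "cy" (the principal point, pixels), "R" (3x3) and "t" (3): a world point X has camera coordinates R X + t. Camera axes: x right, y down, z forward; pixel columns grow to the right and rows downward; lengths in mm; the calibration is good to about 2 mm. A picture is of the moment at which its call begins. There is no depth.
- env.finish_job(): hands the job in; it is judged then, once.
The state is a dict: "time_s": time; "qpos": joint angles; "qd": joint speeds; "joint_torque": joint torques, N m; "eef_pos": TCP position; "orientation": TCP orientation; "ft_force": force on the tool from outside, world axes, zero at the start; "wrist_torque": the same for the moment, N m; "opening": finger opening in mm; "grasp_force": force on a finger pad.
Only numpy, scipy, OpenCV 4.12 (cv2) and the standard library are available. Lean on these libraries where they do the work, as an engineer would, in place of code of your own. Each camera call takes 0.05 s, during which the arm holds its last target. There are 200 camera calls.

## Working session

There is one attempt and no reset: what is moved stays moved. The work goes in short steps, Python scripts to look and compute and a tool call to move; the robot and the scene stay as the last step left them, time stands still between calls to the robot, and variables do not carry over. Pictures are saved under pics/ and viewed, at most 10 in all, crops included, and the job is handed in when it is done.

Besides the shell and the picture viewer there is one more tool, called after "Emit:" by a JSON object that holds its "method" and its "body". move_arm: Moves the arm, as the interface text tells. Its arguments: {"type":"object","properties":{"rows":{"type":"array","items":{"type":"number"}},"fingers":{"type":"number"},"squeeze":{"type":"number"}},"required":["rows"]}

```bash
mkdir -p pics; cat > h.py <<'E'
import numpy as np, cv2
from plant import env, cams
def K(im):
    f=im["pixels"].shape[0]/2/np.tan(np.radians(im["vfov"])/2); return f,im["cx"],im["cy"]
def ray(im,u,v):
    f,cx,cy=K(im); R=np.array(im["R"]);t=np.array(im["t"])
    return -R.T@t, R.T@np.array([(u-cx)/f,(v-cy)/f,1])
def onz(im,u,v,z):
    c,d=ray(im,u,v); return c+d*(z-c[2])/d[2]
def proj(im,X):
    f,cx,cy=K(im); p=np.array(im["R"])@np.array(X)+np.array(im["t"]); return p[0]/p[2]*f+cx,p[1]/p[2]*f+cy
E
python3 - <<'E'
from h import *
import pickle
for n in ("scene","top"):
    im=cams.get_image(n); cv2.imwrite(f"pics/{n}0.png",im["pixels"]); pickle.dump(im,open(n+"0.pkl","wb"))
    print(n,im["vfov"],im["cx"],im["cy"],-np.array(im["R"]).T@im["t"])
print(env.observe())
E
```

```text
scene 52.32912774252931 283.44407921189867 206.06005160070816 [ 202.59353104 -651.56964533 1026.94512715]
top 50.85441450918593 285.13351354280974 208.85670614280565 [ 314.9246603    22.5788979  1318.37473829]
{'time_s': 0.1, 'qpos': array([ 1.19700236e+00,  2.38684793e-01, -1.41304585e-02,  1.31920451e+00,
        7.17713489e-06,  1.57081903e+00]), 'qd': array([-0.0011681 , -0.00188697,  0.00203492, -0.00206217,  0.00086363,
       -0.00084175]), 'joint_torque': array([ 1.67178860e-03, -5.39720356e+01,  3.46999025e+01,  1.34060631e-02,
        3.06264837e-05,  9.61392715e-06]), 'eef_pos': array([191.5763873 , 488.42910951, 241.77616548]), 'orientation': array([ 1.85821934e-01,  9.82583246e-01, -6.00400895e-04, -1.17183287e-04]), 'ft_force': array([0.06627618, 0.10276364, 0.130253  ]), 'wrist_torque': array([-0.04777526,  0.01287747,  0.00074262]), 'grasp_force': 0.0, 'opening': 85.42514220470507}
```

View pics/scene0.png

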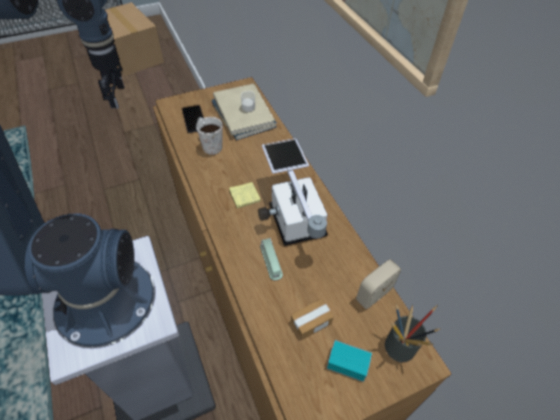

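View pics/top0.png

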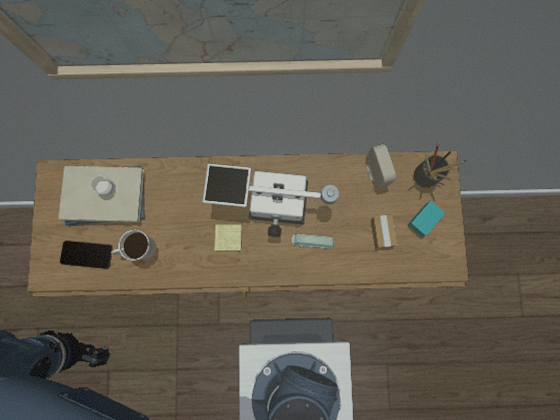

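The candidates for the parcel are:
- the cardboard box with a white label, scene (313,319) / top (384,232), which is on the surface
- the turquoise box, scene (349,361) / top (428,218), which is excluded by its colour
- the large carton on the floor, scene (130,40)
- the beige clock, top (382,163)

I choose the cardboard one at top (384,232). The balance pan is at top (228,186), the knob at top (275,230), the counterweight at top (330,194), the sticky pad at top (228,238) and the stapler at top (313,241). Next is the close crop to check the choice, along with the measurements.

```bash
python3 - <<'E'
from h import *
import pickle
t=pickle.load(open("top0.pkl","rb")); s=pickle.load(open("scene0.pkl","rb"))
a=cv2.resize(t["pixels"][150:270,195:455],None,fx=3,fy=3,interpolation=cv2.INTER_CUBIC)
b=cv2.resize(s["pixels"][280:350,270:350],None,fx=3,fy=3,interpolation=cv2.INTER_CUBIC)
c=cv2.resize(s["pixels"][130:250,225:345],None,fx=1.75,fy=1.75,interpolation=cv2.INTER_CUBIC)
o=np.zeros((600,780,3),np.uint8); o[:360]=a; o[370:370+210,:240]=b; o[370:580,260:470]=c
cv2.imwrite("pics/crop0.png",o)
hsv=cv2.cvtColor(t["pixels"],cv2.COLOR_BGR2HSV)
for p in [(375,232),(379,222),(384,232),(390,232),(394,240),(370,255),(228,186),(275,231),(228,238),(313,241)]: print(p,hsv[p[1],p[0]])
for n,p,z in [("parcel",(384,232),45),("pan",(228,186),145),("knob",(275,230),80),("cw",(330,194),170),("pad",(228,238),17),("stap",(313,241),42)]: print(n,onz(t,*p,z).round(1))
E
```

```text
(375, 232) [19 98 86]
(379, 222) [ 18  94 141]
(384, 232) [ 73  10 183]
(390, 232) [ 19 101 139]
(394, 240) [ 20  93 142]
(370, 255) [ 19  95 129]
(228, 186) [17 32 56]
(275, 231) [30 24 65]
(228, 238) [ 31  58 180]
(313, 241) [ 71  28 172]
parcel [ 460.6 -270.2   45. ]
pan [584.9 169.2 145. ]
knob [469.6  45.1  80. ]
cw [ 551.  -104.5  170. ]
pad [457.  185.6  17. ]
stap [439.6 -63.6  42. ]
```

View pics/crop0.png

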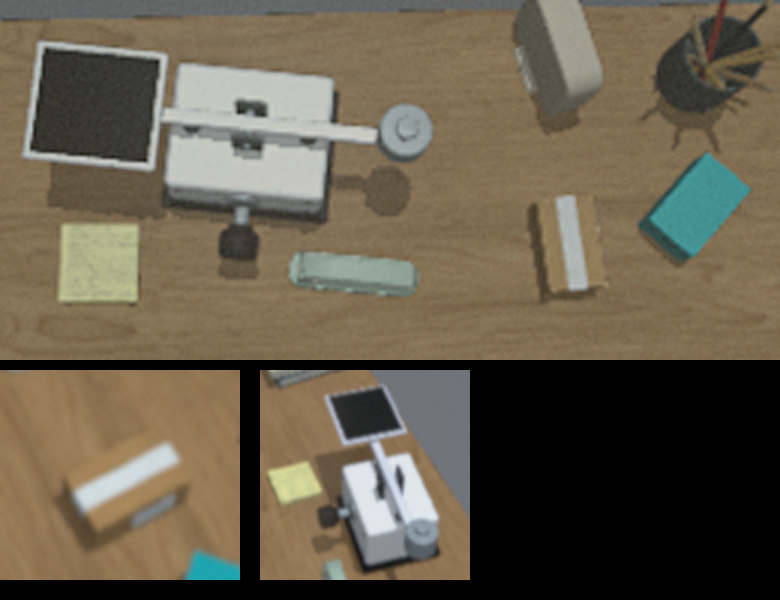

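The crop confirms the cardboard box with white tape along its 90 mm length, with the tape centre at about crop (571,243), which is top (385,231). Turquoise is a separate box. Now I'll take precise points from masks.

```bash
python3 - <<'E'
from h import *
import pickle
t=pickle.load(open("top0.pkl","rb")); s=pickle.load(open("scene0.pkl","rb"))
def rect(im,x0,y0,x1,y1,f,z,name,up=4):
    p=cv2.resize(im["pixels"][y0:y1,x0:x1],None,fx=up,fy=up,interpolation=cv2.INTER_CUBIC)
    h=cv2.cvtColor(p,cv2.COLOR_BGR2HSV).astype(int); m=f(h).astype(np.uint8)*255
    c=max(cv2.findContours(m,cv2.RETR_EXTERNAL,cv2.CHAIN_APPROX_NONE)[0],key=cv2.contourArea)
    b=(cv2.boxPoints(cv2.minAreaRect(c))+.5)/up-.5+[x0,y0]
    w=np.array([onz(im,*q,z)[:2] for q in b]); e=[w[1]-w[0],w[2]-w[1]]
    print(name,"px",b.mean(0).round(1),"ctr",w.mean(0).round(1),"len",[round(float(np.linalg.norm(k)),1) for k in e],"ang",[round(float(np.degrees(np.arctan2(k[1],k[0]))),1) for k in e])
    return w.mean(0)
rect(t,365,205,410,260,lambda h:(h[...,1]<45)&(h[...,2]>120),45,"tape top")
rect(s,285,295,340,345,lambda h:(h[...,1]<45)&(h[...,2]>150),45,"tape scene")
pw=lambda h:(h[...,2]<90)
rect(t,204,164,250,206,pw,145,"mat top")
rect(s,260,135,312,172,pw,145,"mat scene")
rect(t,245,170,312,226,lambda h:(h[...,2]>150)&(h[...,1]<40),100,"housing top")
rect(t,265,222,288,240,pw,70,"knob top")
rect(s,250,200,275,226,pw,70,"knob scene")
rect(t,210,220,248,255,lambda h:(h[...,0]>24)&(h[...,2]>140)&(h[...,1]>45),17,"pad")
rect(t,285,230,340,252,lambda h:(h[...,0]>40)&(h[...,2]>110),42,"stapler")
E
```

```text
tape top px [385.1 230.5] ctr [ 465.  -273.6] len [20.6, 93.1] ang [-82.6, -174.9]
tape scene px [311.7 315. ] ctr [ 464.2 -273.5] len [94.4, 21.7] ang [5.5, -90.7]
mat top px [226.2 184.7] ctr [589.  174.2] len [97.2, 108.1] ang [-6.2, -98.2]
mat scene px [284.7 154.1] ctr [589.2 174.1] len [108.7, 105.5] ang [-6.7, -107.5]
housing top px [275.7 183.5] ctr [599.8  39.9] len [194.1, 103.4] ang [-82.6, -173.6]
knob top px [274.1 230.4] ctr [469.9  47.8] len [37.1, 37.2] ang [-91.4, 178.7]
knob scene px [266.  212.5] ctr [475.9  48.1] len [46.9, 79.6] ang [-9.1, -104.6]
pad px [227.4 237.1] ctr [459.8 187.4] len [80.2, 77.2] ang [-91.4, 179.6]
stapler px [312.4 240.9] ctr [439.9 -61.8] len [35.4, 123.8] ang [-6.8, -96.7]
```

```bash
cat >> h.py <<'E'
from scipy.spatial.transform import Rotation as Ro
def go(x,y,z,yaw):
    o=env.observe(); R=Ro.from_quat(o["orientation"]); a=np.radians(yaw)
    ya=np.array([np.cos(a),np.sin(a),0]); za=np.array([0,0,-1.]); T=Ro.from_matrix(np.c_[np.cross(ya,za),ya,za])
    d=R.inv().apply(np.array([x,y,z])-o["eef_pos"])/10; r=np.degrees((R.inv()*T).as_rotvec())
    print("t",o["time_s"],"shift cm",d.round(2),"turn",r.round(2),"dist",np.linalg.norm(d).round(1),"F",o["ft_force"].round(1),"open",round(o["opening"],1))
E
python3 -c "
from h import *
go(464.6,-273.6,150,95.2)"
```

```text
t 0.1 shift cm [-53.24 -60.96   9.25] turn [-7.000e-02 -2.000e-02 -2.662e+01] dist 81.5 F [0.1 0.1 0.1] open 85.4
```

Emit:
{"method": "move_arm", "body": {"rows": [-3.55,-4.06,0,0,0,0,-7.1,-8.12,0,0,0,0,-10.65,-12.18,0,0,0,0,-14.2,-16.24,0,0,0,0,-17.75,-20.3,0,0,0,0], "fingers": 0}}

```text
time_s: 0.72
eef_pos: [282.9, 233.3, 242.1]
orientation: [0.186, 0.983, -0.0, 0.0]
ft_force: [0.5, 0.2, 0.0]
opening: 85.5
grasp_force: 0.0
```

Emit:
{"method": "move_arm", "body": {"rows": [-3.55,-4.06,0,0,0,0,-7.1,-8.12,0,0,0,0,-10.65,-12.18,0,0,0,0,-14.2,-16.24,0,0,0,0,-17.75,-20.3,0,0,0,0]}}

```text
time_s: 1.35
eef_pos: [374.1, -20.7, 242.3]
orientation: [0.186, 0.983, 0.0, 0.0]
ft_force: [1.3, 0.4, 0.7]
opening: 85.6
grasp_force: 0.0
```

Emit:
{"method": "move_arm", "body": {"rows": [-3.55,-4.06,1.8,0,0,-5.3,-7.1,-8.12,3.6,0,0,-10.6,-10.65,-12.18,5.4,0,0,-16,-14.2,-16.24,7.4,0,0,-21.3,-17.75,-20.3,9.2,0,0,-26.6]}}

```text
time_s: 1.98
eef_pos: [465.1, -274.5, 149.3]
orientation: [-0.047, 0.999, 0.0, -0.0]
ft_force: [-0.1, -0.2, -0.1]
opening: 85.2
grasp_force: 0.0
```

```bash
python3 - <<'E'
from h import *
import pickle
go(464.6,-273.6,150,95.2); print(env.observe()["qpos"].round(2))
w=cams.get_image("wrist"); pickle.dump(w,open("w1.pkl","wb"))
p=w["pixels"].copy()
for X in [(464.6,-273.6,45)]+[(464.6+a*np.cos(.0908)-b*np.sin(.0908),-273.6+a*np.sin(.0908)+b*np.cos(.0908),45) for a in(-45,45) for b in(-28,28)]:
    u=proj(w,X); print(np.round(u,1)); cv2.circle(p,tuple(int(round(k)) for k in u),3,(0,0,255),-1)
cv2.imwrite("pics/w1.png",p)
E
```

```text
t 1.975 shift cm [ 0.04  0.09 -0.07] turn [ 0.02 -0.03  0.13] dist 0.1 F [-0.1 -0.2 -0.1] open 85.2
[-0.53  0.31 -0.16  1.1   0.   -0.63]
[278.5 208.7]
[234.3 141.5]
[323.  141.7]
[238.9 268.4]
[317.8 268.5]
```

View pics/w1.png

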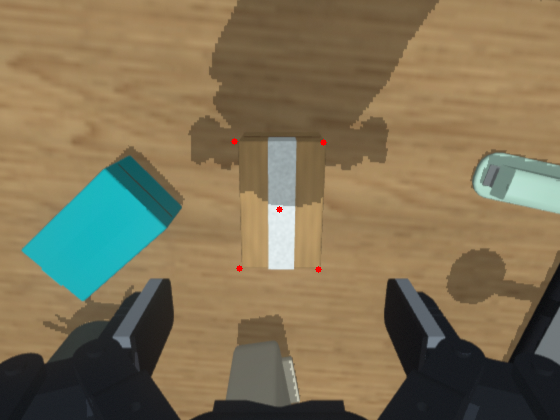

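The wrist view shows the parcel's top face, roughly (241,139)–(326,138)–(321,269)–(243,269), between the open fingers. It lies about 3 px (2 mm) further to +y than my prediction, so I correct for that and descend.

Emit:
{"method": "move_arm", "body": {"rows": [0,0.3,3.5,0,0,0,0,0.3,7,0,0,0,0,0.3,10,0,0,0,0,0.3,12.9,0,0,0,0,0.3,12.9,0,0,0]}}

```text
time_s: 2.65
eef_pos: [463.1, -268.7, 19.4]
orientation: [-0.045, 0.999, 0.001, -0.002]
ft_force: [-0.3, 0.3, 0.2]
opening: 85.5
grasp_force: 0.0
```

Emit:
{"method": "move_arm", "body": {"rows": [0,0,0,0,0,0,0,0,0,0,0,0,0,0,0,0,0,0,0,0,0,0,0,0,0,0,0,0,0,0], "fingers": 1, "squeeze": 30}}

```text
time_s: 3.28
eef_pos: [465.7, -270.3, 22.8]
orientation: [-0.045, 0.999, -0.001, 0.001]
ft_force: [0.8, -0.7, 6.1]
opening: 55.9
grasp_force: 33.2
```

Emit:
{"method": "move_arm", "body": {"rows": [0,0,0,0,0,0,0,0,0,0,0,0,0,0,-2,0,0,0,0,0,-6,0,0,0,0,0,-10,0,0,0]}}

```text
time_s: 3.9
eef_pos: [464.5, -269.5, 122.7]
orientation: [-0.045, 0.999, 0.0, -0.0]
ft_force: [-0.3, -0.9, -2.4]
opening: 55.5
grasp_force: 32.9
```

```bash
python3 -c "
from h import *
go(589,174.2,260,83.5)"
```

```text
t 3.9 shift cm [-16.41  43.06 -13.73] turn [ 1.000e-02 -2.000e-02  1.168e+01] dist 48.1 F [-0.3 -0.9 -2.4] open 55.5
```

Emit:
{"method": "move_arm", "body": {"rows": [0,0,-5,0,0,0,0,2,-10,0,0,0,-1,5,-14,0,0,0,-2,11,-14,0,0,0,-4,17,-14,0,0,0]}}

```text
time_s: 4.53
eef_pos: [488.8, -96.2, 262.5]
orientation: [-0.044, 0.999, -0.0, 0.001]
ft_force: [0.7, 0.5, -3.1]
opening: 55.7
grasp_force: 33.0
```

Emit:
{"method": "move_arm", "body": {"rows": [-2.5,5.2,0,0,0,2.5,-5,10.4,0,0,0,5,-7.5,15.6,0,0,0,7.5,-10,20.8,0,0,0,10,-12.4,26,0,0,0,11.7]}}

```text
time_s: 5.15
eef_pos: [589.2, 174.5, 261.7]
orientation: [0.057, 0.998, 0.0, 0.0]
ft_force: [1.9, -0.6, -2.7]
opening: 55.4
grasp_force: 32.9
```

```bash
python3 - <<'E'
from h import *
go(589,174.2,260,83.5)
import pickle
w=cams.get_image("wrist"); t=cams.get_image("top"); s=cams.get_image("scene")
pickle.dump((w,t,s),open("w2.pkl","wb"))
o=np.zeros((420,800,3),np.uint8); o[:,:560]=w["pixels"]
o[:200,565:795]=cv2.resize(t["pixels"][135:265,195:345],(230,200)); o[205:415,565:795]=cv2.resize(s["pixels"][110:250,215:368],(230,210))
cv2.imwrite("pics/w2.png",o)
E
```

```text
t 5.15 shift cm [ 0.02 -0.04  0.17] turn [ 0.    0.02 -0.07] dist 0.2 F [ 1.9 -0.6 -2.7] open 55.4
```

View pics/w2.png

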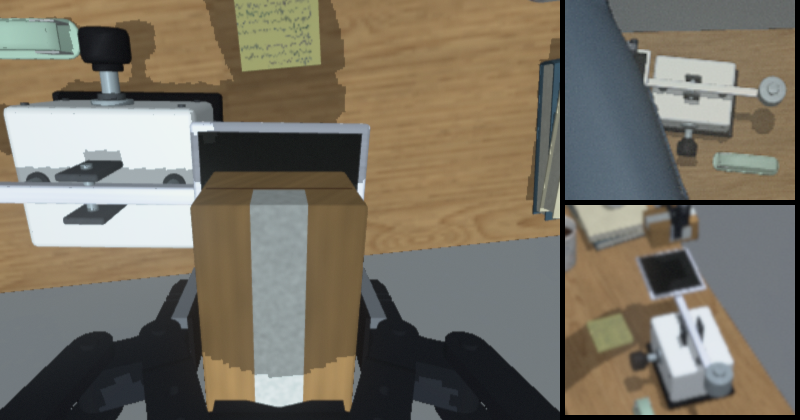

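The parcel is held straight, with its front top edge at row 204 and the tape at column 280. The pan's front corners are at (192,124) and (370,126), and the knob is at (105,45). I'll check the pan and the knob from this view.

```bash
python3 - <<'E'
from h import *
import pickle
w,t,s=pickle.load(open("w2.pkl","rb"))
ax=np.array([.9936,-.113,0]); ay=np.array([.113,.9936,0])
a=onz(w,192,124,145);b=onz(w,370,126,145); m=(a+b)/2
print(a,b,np.linalg.norm(a-b),"yaw",np.degrees(np.arctan2(*(b-a)[:2])),"centre",m+55*ax)
# parcel top front edge: top z ~ 261.7-22+45
c=onz(w,191,207,285);d=onz(w,368,206,285); print("parcel front",c,d,"centre",(c+d)/2+45*ax)
l=(np.array(env.observe()["eef_pos"])); print(l)
for px in [(79,45),(131,45)]: print("knob side",onz(w,*px,70))
E
```

```text
[528.20845955 125.38035092 145.        ] [542.87467668 241.0739319  145.        ] 116.61947781365726 yaw 7.224722010601403 centre [590.18956812 177.01214141 145.        ]
parcel front [540.02503586 153.75462064 285.        ] [545.95487819 207.78169839 285.        ] centre [587.70195703 175.68315951 285.        ]
[589.1533835  175.28802262 260.62139432]
knob side [463.66744099  29.69394068  70.        ]
knob side [468.41692516  70.88648191  70.        ]
```

Emit:
{"method": "move_arm", "body": {"rows": [-0.1,0.2,3,0,0,0,-0.1,0.2,6,0,0,0,-0.1,0.2,8,0,0,0,-0.1,0.2,8.8,0,0,0,-0.1,0.2,8.8,0,0,0]}}

```text
time_s: 5.92
eef_pos: [590.1, 173.9, 173.5]
orientation: [0.057, 0.998, -0.0, -0.0]
ft_force: [0.0, 0.4, -2.7]
opening: 55.8
grasp_force: 33.2
```

Emit:
{"method": "move_arm", "body": {"rows": [0,0,0.15,0,0,0,0,0,0.3,0,0,0,0,0,0.3,0,0,0]}}

```text
time_s: 6.3
eef_pos: [590.4, 174.5, 170.6]
orientation: [0.057, 0.998, 0.0, 0.0]
ft_force: [-0.3, -0.5, -1.9]
opening: 55.7
grasp_force: 33.2
```

Emit:
{"method": "move_arm", "body": {"rows": [0,0.15,0.1,0,0,0,0,0.15,0.2,0,0,0,0,0.15,0.2,0,0,0]}}

```text
time_s: 6.68
eef_pos: [590.4, 176.0, 168.2]
orientation: [0.057, 0.998, -0.0, -0.0]
ft_force: [0.6, 0.3, -2.0]
opening: 55.3
grasp_force: 33.2
```

Emit:
{"method": "move_arm", "body": {"rows": [0,0,0.1,0,0,0,0,0,0.1,0,0,0]}}

```text
time_s: 6.92
eef_pos: [590.5, 176.0, 167.4]
orientation: [0.057, 0.998, 0.0, 0.0]
ft_force: [-0.3, 0.7, -0.5]
opening: 55.3
grasp_force: 33.5
```

Emit:
{"method": "move_arm", "body": {"rows": [0,0,0.1,0,0,0,0,0,0.1,0,0,0]}}

```text
time_s: 7.18
eef_pos: [590.5, 176.1, 166.7]
orientation: [0.057, 0.998, 0.0, 0.0]
ft_force: [-1.2, 1.1, 2.3]
opening: 55.5
grasp_force: 33.9
```

Emit:
{"method": "move_arm", "body": {"rows": [0,0,0,0,0,0,0,0,0,0,0,0,0,0,0,0,0,0,0,0,0,0,0,0,0,0,-0.3,0,0,0], "fingers": 0}}

```text
time_s: 7.8
eef_pos: [590.4, 175.9, 169.2]
orientation: [0.057, 0.998, -0.0, -0.0]
ft_force: [0.6, -0.1, -0.0]
opening: 85.7
grasp_force: 0.0
```

Emit:
{"method": "move_arm", "body": {"rows": [0,0,-2,0,0,0,0,0,-6,0,0,0,0,0,-10,0,0,0,0,0,-10,0,0,0]}}

```text
time_s: 8.3
eef_pos: [591.8, 176.4, 272.8]
orientation: [0.057, 0.998, 0.001, 0.003]
ft_force: [1.1, 0.3, -0.1]
opening: 85.6
grasp_force: 0.0
```

```bash
python3 -c "
from h import *
go(468,48.5,160,83)"
```

```text
t 8.3 shift cm [ 10.91 -14.14  11.19] turn [0.13 0.31 0.48] dist 21.1 F [ 1.1  0.3 -0.1] open 85.6
```

Emit:
{"method": "move_arm", "body": {"rows": [3,-3.6,0,0,0,0,6,-7.4,0,0,0,0,9,-11.2,2,0,0,0,10.9,-14.1,6,0,0,0,10.9,-14.1,10.5,0,0,0], "fingers": 0.3}}

```text
time_s: 8.93
eef_pos: [464.5, 46.8, 163.5]
orientation: [0.058, 0.998, -0.0, 0.0]
ft_force: [1.3, 0.9, -0.1]
opening: 60.2
grasp_force: 0.0
```

Emit:
{"method": "move_arm", "body": {"rows": [0,0,0,0,0,0]}}

```text
time_s: 9.05
eef_pos: [463.6, 47.7, 161.8]
orientation: [0.057, 0.998, -0.001, -0.003]
ft_force: [-0.1, 0.3, 0.9]
opening: 60.0
grasp_force: 0.0
```

```bash
python3 - <<'E'
from h import *
import pickle
go(468,48.5,62,83)
w=cams.get_image("wrist"); t=cams.get_image("top"); s=cams.get_image("scene")
pickle.dump((w,t,s),open("w3.pkl","wb"))
o=np.zeros((420,800,3),np.uint8); o[:,:560]=w["pixels"]
o[:200,565:795]=cv2.resize(t["pixels"][135:265,195:345],(230,200)); o[205:415,565:795]=cv2.resize(s["pixels"][110:250,215:368],(230,210))
cv2.imwrite("pics/w3.png",o)
print([np.round(proj(w,X),1) for X in [(470,48,70),(470,48,89),(456,49,70)]])
E
```

```text
t 9.05 shift cm [-0.49  0.14  9.98] turn [-0.08 -0.33  0.45] dist 10.0 F [-0.1  0.3  0.9] open 60.0
[array([279.1, 226.1]), array([279.1, 238. ]), array([278.1, 205.5])]
```

View pics/w3.png

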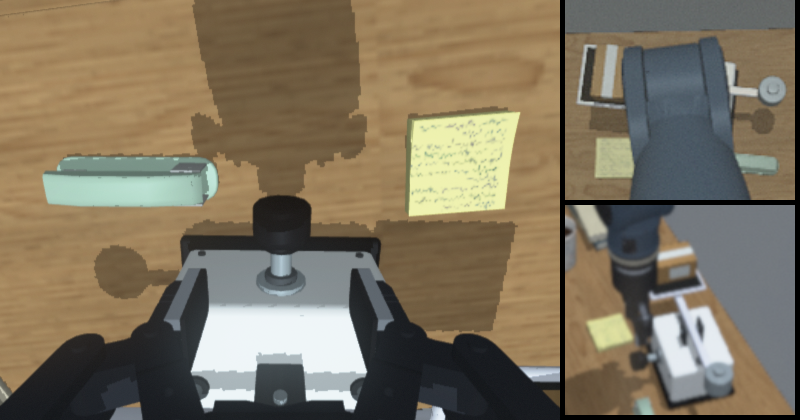

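The parcel stands flat and centred on the pan, as the top and scene insets show. The knob head is at (282,225), about 2 mm further to +y than predicted, and the fingers straddle it. I'll descend and pinch.

Emit:
{"method": "move_arm", "body": {"rows": [-0.4,0.3,3,0,0,0,-0.4,0.3,6,0,0,0,-0.4,0.3,8.5,0,0,0,-0.4,0.3,9.9,0,0,0,-0.4,0.3,9.9,0,0,0]}}

```text
time_s: 9.82
eef_pos: [470.8, 51.0, 65.5]
orientation: [0.057, 0.998, -0.0, -0.0]
ft_force: [-0.7, -0.6, 0.3]
opening: 59.4
grasp_force: 0.0
```

Emit:
{"method": "move_arm", "body": {"rows": [0,0,0,0,0,0,0,0,0,0,0,0,0,0,0,0,0,0,0,0,0,0,0,0,0,0,0,0,0,0], "fingers": 1, "squeeze": 60}}

```text
time_s: 10.45
eef_pos: [471.0, 49.0, 67.0]
orientation: [0.057, 0.998, -0.002, 0.001]
ft_force: [-2.5, -10.6, 11.7]
opening: 35.8
grasp_force: 58.7
```

The opening is 35.8 mm, so the pinch is about 6 mm above the knob axis. I'll reopen, go lower and pinch again.

Emit:
{"method": "move_arm", "body": {"rows": [0,0,0,0,0,0,0,0,0,0,0,0,0,-0.1,0.4,0,0,0,0,-0.1,0.4,0,0,0], "fingers": 0.3}}

```text
time_s: 10.95
eef_pos: [470.1, 49.8, 60.9]
orientation: [0.057, 0.998, -0.0, -0.0]
ft_force: [0.3, 0.9, -0.6]
opening: 59.6
grasp_force: 0.0
```

Emit:
{"method": "move_arm", "body": {"rows": [0,0,0,0,0,0]}}

```text
time_s: 11.08
eef_pos: [470.3, 49.8, 61.2]
orientation: [0.057, 0.998, -0.0, -0.0]
ft_force: [-0.2, 1.3, 0.1]
opening: 59.8
grasp_force: 0.0
```

Emit:
{"method": "move_arm", "body": {"rows": [0,0,0,0,0,0,0,0,0,0,0,0,0,0,0,0,0,0,0,0,0,0,0,0], "fingers": 1, "squeeze": 50}}

```text
time_s: 11.58
eef_pos: [470.2, 48.9, 61.7]
orientation: [0.057, 0.998, -0.001, 0.0]
ft_force: [-0.8, -5.3, 6.4]
opening: 36.2
grasp_force: 49.2
```

Emit:
{"method": "move_arm", "body": {"rows": [0.6,-0.05,0,0,0,0,1.2,-0.05,0,0,0,0,1.8,-0.05,0,0,0,0,2.4,-0.05,0,0,0,0,3,-0.05,0,0,0,0]}}

```text
time_s: 12.2
eef_pos: [440.3, 52.7, 61.8]
orientation: [0.057, 0.998, -0.0, 0.0]
ft_force: [14.1, -5.2, 1.0]
opening: 36.4
grasp_force: 50.1
```

Emit:
{"method": "move_arm", "body": {"rows": [0.2,0,0,0,0,0,0.2,0,0,0,0,0]}}

```text
time_s: 12.45
eef_pos: [440.4, 52.7, 61.9]
orientation: [0.057, 0.998, -0.0, 0.002]
ft_force: [7.4, -4.6, -1.0]
opening: 36.2
grasp_force: 50.7
```

```bash
python3 - <<'E'
from h import *
import pickle
go(440,52,62,83)
w=cams.get_image("wrist"); t=cams.get_image("top"); s=cams.get_image("scene")
o=np.zeros((420,800,3),np.uint8); o[:,:560]=w["pixels"]
o[:200,565:795]=cv2.resize(t["pixels"][135:265,195:345],(230,200)); o[205:415,565:795]=cv2.resize(s["pixels"][110:250,215:368],(230,210))
cv2.imwrite("pics/w4.png",o)
E
```

```text
t 12.45 shift cm [ 0.03 -0.07 -0.01] turn [-0.03  0.23  0.47] dist 0.1 F [ 7.4 -4.6 -1. ] open 36.2
```

View pics/w4.png

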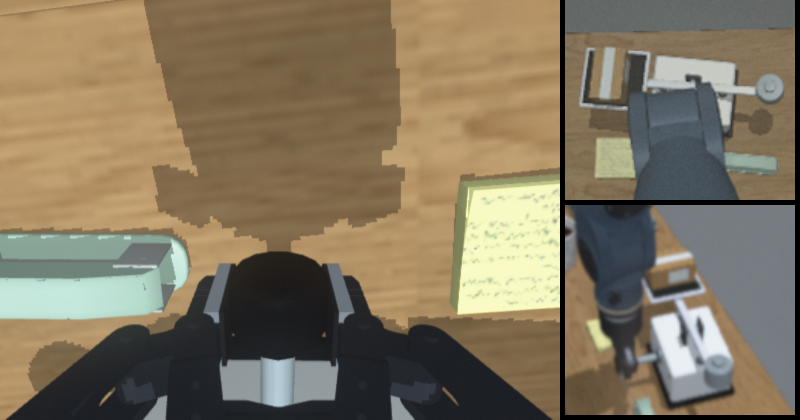

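The knob is pinched between the pads at (278,300), its stem is exposed, and the parcel is still on the pan. I'll pull a little further to check for the stop, then wait and watch the pan.

Emit:
{"method": "move_arm", "body": {"rows": [0.2,0,0,0,0,0,0.2,0,0,0,0,0,0,0,0,0,0,0,-0.1,0,0,0,0,0,-0.1,0,0,0,0,0]}}

```text
time_s: 13.22
eef_pos: [440.3, 52.7, 61.7]
orientation: [0.057, 0.998, -0.0, 0.001]
ft_force: [4.9, -3.6, 3.0]
opening: 36.1
grasp_force: 52.3
```

Emit:
{"method": "move_arm", "body": {"rows": [0,0,0,0,0,0,0,0,0,0,0,0,0,0,0,0,0,0,0,0,0,0,0,0,0,0,0,0,0,0]}}

```text
time_s: 13.85
eef_pos: [440.3, 52.7, 61.7]
orientation: [0.057, 0.998, -0.0, 0.001]
ft_force: [5.0, -3.6, 3.1]
opening: 36.2
grasp_force: 52.3
```

```bash
python3 - <<'E'
from h import *
import pickle
go(440,52,62,83)
s0=pickle.load(open("w3.pkl","rb"))[2]; s=cams.get_image("scene"); t=cams.get_image("top"); pickle.dump((t,s),open("w5.pkl","wb"))
o=np.zeros((400,800,3),np.uint8)
for i,m in enumerate((s0,s)): o[:,400*i:400*i+400]=cv2.resize(m["pixels"][130:250,240:360],(400,400),interpolation=cv2.INTER_CUBIC)
cv2.imwrite("pics/w5.png",o)
E
```

```text
t 13.85 shift cm [ 0.03 -0.07 -0.03] turn [-0.02  0.11  0.48] dist 0.1 F [ 5.  -3.6  3.1] open 36.2
```

View pics/w5.png

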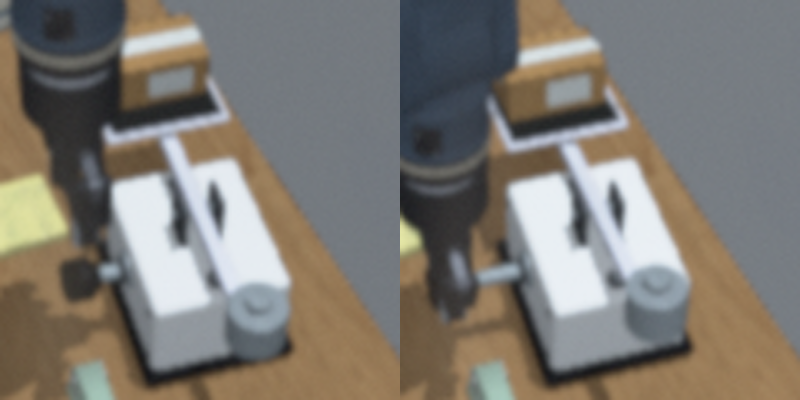

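The pan has sunk (front edge from row 137 to 150) and the counterweight has risen (row 320 to 300) with the knob out. I'll wait a little more and then push it home.

Emit:
{"method": "move_arm", "body": {"rows": [0,0,0,0,0,0,0,0,0,0,0,0,0,0,0,0,0,0,0,0,0,0,0,0,-0.3,0,0,0,0,0]}}

```text
time_s: 14.58
eef_pos: [440.9, 52.6, 61.5]
orientation: [0.057, 0.998, 0.0, -0.001]
ft_force: [-5.4, -0.8, 15.0]
opening: 36.1
grasp_force: 53.2
```

Emit:
{"method": "move_arm", "body": {"rows": [-0.6,0.05,0,0,0,0,-1.2,0.05,0,0,0,0,-1.8,0.05,0,0,0,0,-2.4,0.05,0,0,0,0,-3,0.05,0,0,0,0]}}

```text
time_s: 15.2
eef_pos: [470.3, 48.9, 61.3]
orientation: [0.057, 0.998, -0.001, -0.002]
ft_force: [-15.6, -2.1, 23.6]
opening: 36.1
grasp_force: 54.0
```

Emit:
{"method": "move_arm", "body": {"rows": [-0.2,0,0,0,0,0,-0.2,0,0,0,0,0,-0.2,0,0,0,0,0]}}

```text
time_s: 15.58
eef_pos: [470.3, 48.9, 61.4]
orientation: [0.057, 0.998, -0.001, -0.003]
ft_force: [-13.3, -4.0, 20.5]
opening: 36.2
grasp_force: 53.7
```

The knob is back where it started and hard against its stop. I'll relax, let go and lift.

Emit:
{"method": "move_arm", "body": {"rows": [0.2,0,0,0,0,0,0.3,0,0,0,0,0]}}

```text
time_s: 15.82
eef_pos: [470.2, 49.0, 61.6]
orientation: [0.057, 0.998, -0.001, -0.001]
ft_force: [-1.2, -6.2, 9.6]
opening: 36.5
grasp_force: 52.8
```

Emit:
{"method": "move_arm", "body": {"rows": [0,0,0,0,0,0,0,0,0,0,0,0,0,0,0,0,0,0,0,0,0,0,0,0], "fingers": 0.3}}

```text
time_s: 16.32
eef_pos: [471.2, 49.8, 61.1]
orientation: [0.057, 0.998, 0.0, -0.0]
ft_force: [0.1, -0.8, -0.4]
opening: 59.8
grasp_force: 0.0
```

Emit:
{"method": "move_arm", "body": {"rows": [0,0,-3,0,0,0,0,0,-8,0,0,0,0,0,-13,0,0,0,5,0,-17,0,0,0,10,0,-18,0,0,0]}}

```text
time_s: 16.95
eef_pos: [372.0, 61.3, 243.3]
orientation: [0.057, 0.998, 0.0, 0.002]
ft_force: [0.4, 0.3, 0.4]
opening: 59.6
grasp_force: 0.0
```

```bash
python3 - <<'E'
from h import *
import pickle
go(440,52,62,83)
s0=pickle.load(open("w3.pkl","rb"))[2]; s=cams.get_image("scene"); t=cams.get_image("top"); w=cams.get_image("wrist")
o=np.zeros((600,800,3),np.uint8)
for i,m in enumerate((s0,s)): o[:300,400*i:400*i+300]=cv2.resize(m["pixels"][130:250,240:360],(300,300),interpolation=cv2.INTER_CUBIC)
o[300:,:400]=cv2.resize(t["pixels"][140:290,30:470],(400,136))[0:0] if 0 else cv2.resize(t["pixels"],(400,300)); o[300:,400:]=cv2.resize(w["pixels"],(400,300))
cv2.imwrite("pics/w6.png",o)
E
```

```text
t 16.95 shift cm [-6.8  -0.17 18.15] turn [0.06 0.17 0.45] dist 19.4 F [0.4 0.3 0.4] open 59.6
```

View pics/w6.png

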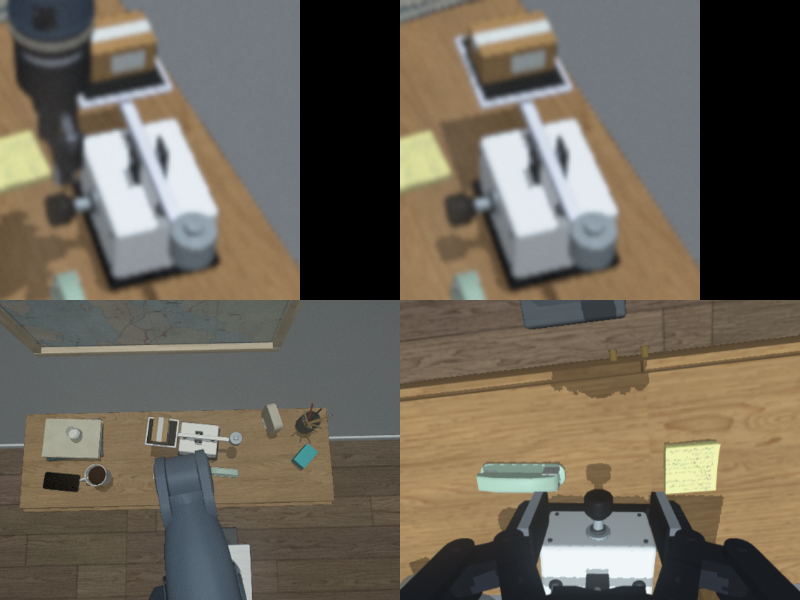

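The beam is level again (counterweight at (193,232) before and (593,232) after, which match in their panels). The knob is in, the parcel is on the pan, and the bystanders are untouched. I'll hand it in.

```bash
python3 -c "
from h import *
print(env.finish_job())"
```

```text
the job is handed in; nothing more can be done
None
```

The parcel is heavier than the counterweight: the freed pan sank with it, and the job was handed in at about 17 s with the knob pushed home, the beam locked level, the parcel still on the pan and nothing else disturbed.

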